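# Stamp the maker's mark into a brass nameplate

### The arm

A 7-joint arm with a two-finger parallel gripper is mounted at the origin on the work surface; the furniture and walls round the work are solid. World frame = base frame: x ahead of the robot, y to its left, z up, the work surface at z = 0. Lengths are in m, angles in rad, forces in N, time in s.
With the tool pointing down it reaches from about 0.4 to 0.85 m from the base axis. Payload 4.5 kg.
Tool frame: the origin (TCP) lies on the centre line of the jaws, within the pads' length; the fingertips stand r.tip_reach ahead of it and the grasp point (between the pads) lies 3 mm ahead of it (r.tip_reach is the distance from the TCP to the fingertips, in m); z points along the fingers, y is the line along which they close (so a half turn about z gives the same grasp; the last joint's range is limited). The gripper opens to 88 mm and grips with 3 to 60 N. Pads are 18 mm wide; open, the fingers measure 123 mm over their backs; the gripper's body (75 mm by 187 mm) begins 45 mm behind the grasp point.
Start: joints at [1.153, 0.689, -0.195, 1.565, 0.157, 0.902, -0.215], TCP at [0.273, -0.562, 0.261] pointing down, gripper open.
Joint ranges: [-3.01, 3.01], [-0.46, 2.08], [-1.47, 1.51], [0.13, 2.56], [-1, 4.14], [0.04, 2.09], [-2.66, 2.66]. Speed limits (rad/s): [2.57, 2.57, 3.14, 3.14, 3.14, 3.14, 3.14].

### API

Orientations are given as a unit quaternion [x, y, z, w].
In Python, from plant import readout, eyes, ticket, r gives the robot as it stands. The module is installed in compiled form; this text tells all that it offers.
- The arm moves only by the tool carry_out, never from a script. Its argument "motion" is a list that holds one entry, the list of rows, each a list of 7 numbers: the shift along the tool's x, y, z in mm, then the turn, a rotation vector about the tool's x, y, z in rad, then the opening in per cent of the stroke, from 0 (shut) to 100 (fully open). In form: [[[dx, dy, dz, ax, ay, az, claw], ...]]. A call has 1 to 8 rows; each row shifts and turns the commanded pose from where the row before left it, along the tool's axes as they then stand; what a row does not reach is not made up. A row lasts 1/10 s, in which the tool goes at most 50 mm and 8.59 degrees, less where a joint would pass 70% of its speed; a pose out of reach is approached as far as the arm can. A call is refused whole if a number of a shift passes 50 or a number of a turn 0.15, either way. A call with a gripper value outside its range is refused whole. The fingers move at their own pace and stop on an object; "squeeze" is the grip in N (left out, the last holds). Time passes only in rows, so rows that do not move let the fingers close. It gives the time, the measured TCP pose, the force and the opening at its end, in the units of the state.
- readout.get_state(): the state, without advancing time (a new reading comes with each control period).
- eyes.snapshot(name): name is "scene" or "top" or "wrist"; returns a dict with "pixels" (480x640x3 uint8, red, green, blue), "K" (3x3 intrinsics, pixels), "origin" and "attitude" of the camera in the world. Camera axes: x right, y down, z forward; pixel columns grow to the right and rows downward; lengths in m; the calibration is good to about 2 mm. A picture is of the moment at which its call begins. There is no depth.
- ticket.finish_job(): hands the job in, once; it reports no verdict.
The state is a dict: "clock": time; "q": joint angles; "qd": joint speeds; "joint_torque": joint torques, N m; "tool_pos": TCP position; "eef_rot": TCP orientation; "contact_force": force on the tool from outside, world axes, zero at the start; "moment": the same for the moment, N m; "opening": opening from 0.0 (shut) to 1.0 (fully open).
Only numpy, scipy, OpenCV 4.12 (cv2) and the standard library are available. Lean on these libraries where they do the work, as an engineer would, in place of code of your own. Each camera call takes 0.05 s, during which the arm holds its last target. There are 200 camera calls.

### The job

Put the maker's mark on the brass nameplate: slide the plate flat along the bed of the stamping stand, end first through the slot, until it is fully home against the stop under the punch. Then take the mallet and knock the sprung punch down onto the plate with a brisk blow of the mallet's face, never with the gripper itself. Set the mallet down on the desk clear of the stand, and leave the plate home in the slot and the rinse glass and the small figure undisturbed.

Things in the scene. Friction and masses are not known exactly. Their poses are not given: they have to be found in the camera images.
- stand: Grey cast C-frame stamping stand, fixed to the desk, foot 156 x 96 mm. Origin: on the desk under the punch axis; x from the open front (nearest the robot) to the column at the back, z up. Steel bed 66 mm wide, top at z = 24 mm, from x = -78 to +28. The stop's face is at x = +22 mm. The arm above (z = 75 to 103 mm) reaches forward to x = -23 mm.
- slot_mouth (a point): Mid-width point on the bed at the front of the slot: stand x = -28 mm, z = 24 mm; axes as the stand's. From here the slot runs 50 mm in +x to the stop: 44 mm wide, 11 mm high, the bed its floor. Two keepers (top at z = 41 mm) cover its edges, the middle 26 mm is open above. Ears and lips flare the mouth out to 14 mm in front.
- punch: Upright steel punch in the stand's arm, held up by a coil spring (3 N at rest, 8 N at the plate). Origin: centre of the top of its round head, 33 mm across, 142 mm above the desk at rest, the stand's highest part. It slides straight down: its tip meets a plate in the slot after 16 mm, without a plate it stops at 19 mm. It springs back when let go.
- nameplate: Flat brass bar 140 x 40 x 8 mm, 0.18 kg, both ends alike, loose on the desk. Origin: centre of its underside; x along its length. Fully home its centre is 48 mm in front of the punch axis and 90 mm of it stands out of the slot at the front.
- mallet: Mallet, 0.3 kg, standing on one face: round upright head 76 mm tall, white nylon faces 44 mm across; level wooden handle. Origin: centre of the face it stands on, z up the head. Handle along -x, axis 38 mm above the origin, 20 mm wide, 26 mm high, from x = -28 mm to the butt (23 mm wide) at x = -132 to -158 mm. Balance point about 10 mm from the head's axis on the handle side.
- rinse_cup: Glass tumbler of grey rinse water, 64 mm across, 85 mm tall, behind the work. Origin: centre of its underside. To be left alone.
- miniature: Small grey figure on a round base, 34 mm tall, 32 mm across, standing alone on the desk behind the work. Origin: centre of its underside. To be left alone.
There are look-alikes about, which are no part of the job. Several things look just like the nameplate: the one meant starts nearest to the robot's base.

How it is judged:
On the way, in this order (a step that is already met when the one before it is completed fails the run):
1. the nameplate lies in the slot, fully home against the stop (x of nameplate in the frame of stand above -0.052 m and y of nameplate in the frame of stand between -0.006 and 0.006 m and z of nameplate in the frame of stand below 0.029 m and angle between the x axis of nameplate and the x axis of stand, either way round below 0.1 rad), for 0.2 s.
2. the punch is driven down briskly (faster than 0.05 m/s) (linear speed of punch above 0.05 m/s and z of punch in the frame of stand below 0.1405 m).
3. driven by the mallet, held face down, the punch hits the nameplate in the slot (more than 3 N) (contact force between mallet and punch above 0.5 N and contact force between punch and nameplate above 3 N and x of nameplate in the frame of stand above -0.052 m and angle between mallet's own z axis and vertical below 0.5 rad).
At the end, for the whole second after the job is handed in: The nameplate lies flat in the slot within 4 mm of the stop, the punch has sprung back up to within 3 mm of its rest, and the mallet rests on the desk, standing or lying, released and touching neither the stand nor the plate (all of step 1 and z of punch in the frame of stand above 0.139 m and height (world z) of mallet between -0.01 and 0.04 m and linear speed of mallet below 0.02 m/s and contact force between mallet and stand below 0.05 N and contact force between mallet and nameplate below 0.05 N).
It fails at once if the gripper pushes the punch itself (contact force between the arm and punch above 1 N).
It fails at once if the rinse glass is pushed more than 20 mm or tipped (distance of rinse_cup from where it was at the start of the episode above 0.02 m or angle between rinse_cup's own z axis and vertical above 0.3 rad).
It fails at once if the small figure is pushed more than 20 mm or tipped (distance of miniature from where it was at the start of the episode above 0.02 m or angle between miniature's own z axis and vertical above 0.4 rad).
It fails at once if the mallet is dropped or thrown (loose and faster than 1 m/s) (contact force between the fingers and mallet below 0.1 N and linear speed of mallet above 1 m/s).
It also fails if it takes over 54 s, if anything falls off the work surface, if the arm or the gripper's body presses on something with over 40 N, if the wrist force passes 120 N, or if a joint passes its speed limit or range.

## Working session

There is one attempt and no reset: what is moved stays moved. The work goes in short steps, Python scripts to look and compute and a tool call to move; the robot and the scene stay as the last step left them, time stands still between calls to the robot, and variables do not carry over. Pictures are saved under pics/ and viewed, on a budget of 10 in all, crops included, one or two more only if the job needs it, and the job is handed in when it is done.

Besides the shell and the picture viewer there is one more tool, called after "Emit:" as a command line: name --argument value ..., lists and objects as JSON in quotes. carry_out: Moves the arm, as the interface text tells. Its arguments: {"type":"object","properties":{"motion":{"type":"array","items":{"type":"array","items":{"type":"array","items":{"type":"number"}}}},"squeeze":{"type":"number"}},"required":["motion"]}

```bash
mkdir -p pics; cat > h.py <<'E'
import numpy as np, cv2
from scipy.spatial.transform import Rotation as R
from plant import readout, eyes, ticket, r
def snap(n,f):
    s=eyes.snapshot(n); cv2.imwrite(f'pics/{f}.png',cv2.cvtColor(s['pixels'],cv2.COLOR_RGB2BGR))
    np.savez(f'pics/{f}.npz',**{k:np.array(v) for k,v in s.items()}); return s
def att(a):
    a=np.array(a,float); return a if a.shape==(3,3) else R.from_quat(a).as_matrix()
def ray(f,u,v,z):
    s=np.load(f'pics/{f}.npz'); d=att(s['attitude'])@np.linalg.solve(s['K'],[u,v,1.]); o=s['origin']
    return o+d*(z-o[2])/d[2]
def proj(f,p):
    s=np.load(f'pics/{f}.npz'); c=s['K']@(att(s['attitude']).T@(np.array(p)-s['origin'])); return c[:2]/c[2]
E
python3 - <<'E'
from h import *
for n in ['scene','top','wrist']:
    s=snap(n,n+'0'); print(n,s['K'].tolist(),s['origin'],s['attitude'])
print(readout.get_state(), r.tip_reach)
E
```

```text
scene [[589.6113453764144, 0.0, 321.43910405677804], [0.0, 589.6113453764144, 235.0455776611462], [0.0, 0.0, 1.0]] [-0.19279819 -1.19467252  0.80324387] [ 0.82297208 -0.29577022  0.17068474 -0.45398639]
top [[452.478090110263, 0.0, 322.20230932552704], [0.0, 452.478090110263, 237.1544374406442], [0.0, 0.0, 1.0]] [ 0.4581887  -0.34861166  1.16081651] [ 0.70689663 -0.70643658  0.01590928 -0.03148661]
wrist [[386.2595978795846, 0.0, 324.5007454775476], [0.0, 386.2595978795846, 243.10457227597587], [0.0, 0.0, 1.0]] [ 0.34288132 -0.52819643  0.38235645] [ 0.83806647 -0.52437    -0.08070841  0.12714894]
{'clock': 0.15, 'q': array([ 1.15279637,  0.68977878, -0.19454188,  1.56603746,  0.15732575,
        0.90250433, -0.21513504]), 'qd': array([ 0.00184127, -0.00048452, -0.00209113, -0.00272345,  0.00117863,
        0.00058296, -0.00051733]), 'joint_torque': array([-1.07445019e-03, -5.27858841e+01, -1.26832735e+00, -1.53585362e+01,
       -5.24888118e-02,  3.94199422e-03,  1.07937419e-04]), 'tool_pos': array([ 0.27265582, -0.56192613,  0.26012049]), 'eef_rot': array([ 9.74587199e-01,  2.24007466e-01, -2.01950757e-04, -6.36321241e-04]), 'contact_force': array([-0.02135828,  0.44619533, -0.51893418]), 'moment': array([-0.00263667, -0.02109422,  0.00166849]), 'opening': 0.9957918349651251} 0.022
```

View pics/top0.png

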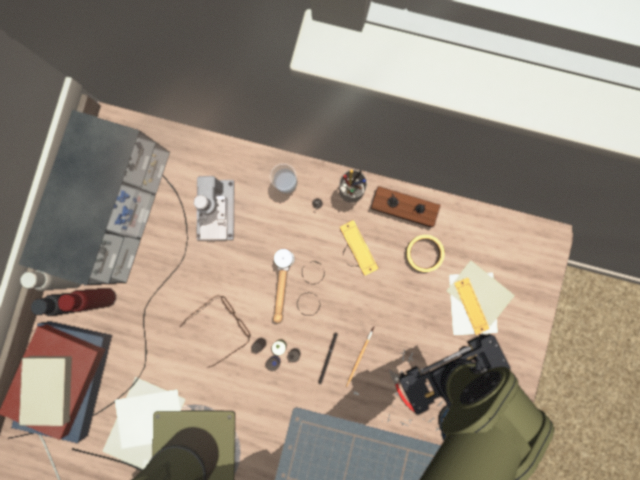

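View pics/scene0.png

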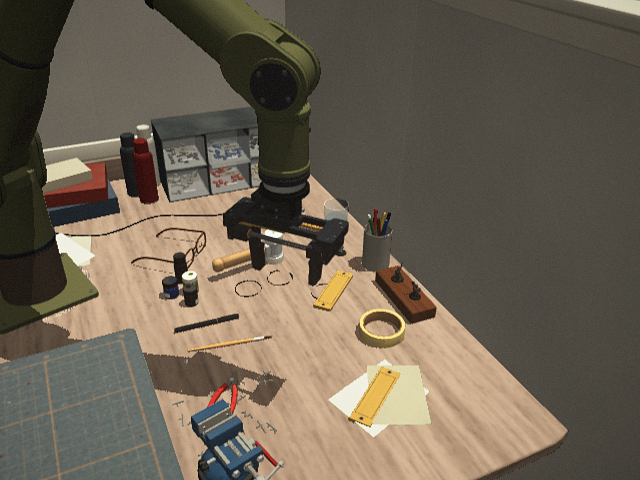

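Two plate look-alikes in the top view: A at (358,248) and B on papers at (471,306). The stand is at (213,208) with its punch head near (202,202), and the mallet head is at (283,259) with its butt near (278,318). The glass is at (284,181) and the figure at (317,203). Next I compare their distances to the base.

```bash
python3 - <<'E'
from h import *
for n,u,v,z in [('A',358,248,.008),('B',471,306,.008),('cup',284,181,.05),('fig',317,203,.02),('mhead',283,259,.076),('butt',278,318,.05),('punch',202,202,.142)]:
    p=ray('top0',u,v,z); print(n,p.round(3),np.hypot(*p[:2]).round(3))
print(proj('top0',[0,0,0]))
im=cv2.imread('pics/top0.png')
a=cv2.resize(im[150:330,185:395],None,fx=3.8,fy=3.3,interpolation=cv2.INTER_CUBIC)
a=cv2.resize(im[160:290,180:390],None,fx=3.8,fy=3.8,interpolation=cv2.INTER_CUBIC); cv2.imwrite('pics/c1.png',a)
E
```

```text
A [ 0.508 -0.414  0.008] 0.655
B [ 0.362 -0.697  0.008] 0.786
cup [ 0.673 -0.229  0.05 ] 0.711
fig [ 0.622 -0.31   0.02 ] 0.695
mhead [ 0.478 -0.231  0.076] 0.531
butt [ 0.335 -0.217  0.05 ] 0.399
punch [ 0.607 -0.052  0.142] 0.609
[193.17446004 450.43481538]
```

View pics/c1.png

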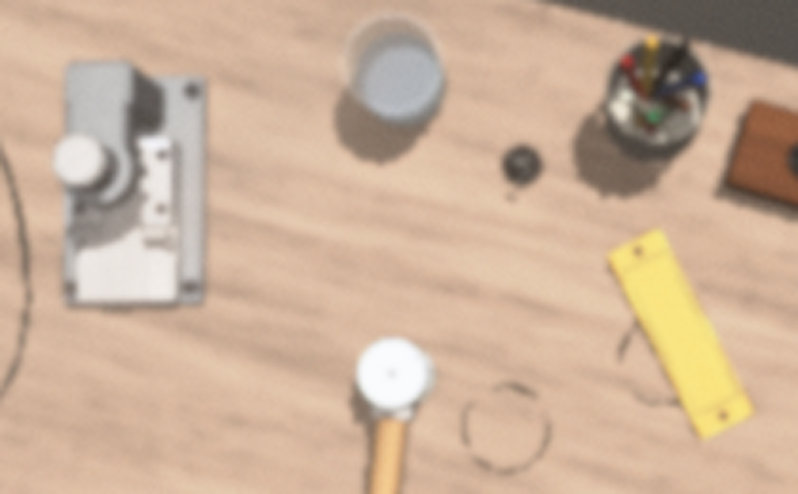

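A (358,248) is 0.655 m from the base and B is 0.786 m, so A, the bare plate in the crop at (681,334), is the one meant. Its robot-side end will be the grip end. Now I work out the hover move.

```bash
cat >> h.py <<'E'
def go(p,yaw):
    s=readout.get_state(); M=R.from_quat(s['eef_rot'])
    d=M.inv().apply(np.array(p)-s['tool_pos'])*1000
    T=R.from_euler('z',yaw)*R.from_quat([1,0,0,0])
    best=(M.inv()*T).as_rotvec()
    T2=T*R.from_euler('z',np.pi); b2=(M.inv()*T2).as_rotvec()
    print('shift mm',d.round(1),'rot',best.round(3),'alt',b2.round(3),'q7',s['q'][6].round(2),'F',s['contact_force'].round(1),'open',round(s['opening'],3),'t',s['clock'],'pos',s['tool_pos'].round(4))
E
python3 - <<'E'
from h import *
c=lambda u,v,z: ray('top0',180+(u+.5)/3.8-.5,160+(v+.5)/3.8-.5,z)
a,b=[c(635,245,.008),c(727,424,.008)]
P=[c(*q,.008) for q in [(610,257),(659,231),(752,408),(704,438)]]
C=np.mean(P,0); d=(P[0]+P[1]-P[2]-P[3])/2; print('plate',C,np.linalg.norm(d),np.arctan2(d[1],d[0]))
print('bedcorners',c(75,303,.024),c(177,301,.024),'punch',c(80,161,.142))
print('foot R front/back', c(203,303,.012),c(206,77,.012),'L front',c(64,305,.012))
print('mallet',c(393,373,.076))
go(C[:3]*[1,1,0]+[-.02*np.cos(.475),-.02*np.sin(.475),.17],np.arctan2(d[1],d[0]))
E
```

```text
plate [ 0.50970711 -0.41652101  0.008     ] 0.13507964891770963 0.4773494259288019
bedcorners [ 0.52892833 -0.01228752  0.024     ] [ 0.53026376 -0.08059427  0.024     ] punch [ 0.60704994 -0.04853673  0.142     ]
foot R front/back [ 0.52967675 -0.09535796  0.012     ] [ 0.68331216 -0.09515172  0.012     ] L front [ 0.52832497 -0.00130722  0.012     ]
mallet [ 0.48138796 -0.23070416  0.076     ]
shift mm [256.8 -26.7  90.1] rot [-0.001  0.    -0.026] alt [0.000e+00 2.000e-03 3.116e+00] q7 -0.22 F [-0.   0.4 -0.5] open 0.996 t 0.15 pos [ 0.2727 -0.5619  0.2601]
```

Emit:
carry_out --motion '[[[43,-4.5,15,0,0,-0.004,100],[43,-4.5,15,0,0,-0.004,100],[43,-4.5,15,0,0,-0.005,100],[43,-4.5,15,0,0,-0.004,100],[43,-4.5,15,0,0,-0.004,100],[42,-4,15,0,0,-0.005,100],[0,0,0,0,0,0,100],[0,0,0,0,0,0,100]]]'

```text
clock: 0.95
tool_pos: [0.4918, -0.4225, 0.1699]
eef_rot: [0.971, 0.238, -0.0, -0.001]
contact_force: [-0.2, -1.0, 0.1]
opening: 0.998
```

```bash
python3 - <<'E'
from h import *
snap('wrist','w1'); go([.507,-.424,.17],.477); s=np.load('pics/w1.npz');print(s['origin'],s['attitude'])
E
```

```text
shift mm [14.9  7.3  0.4] rot [-0.     0.001  0.001] alt [-2.000e-03 -0.000e+00 -3.141e+00] q7 -0.59 F [ 0.8 -0.8  0.4] open 1.004 t 1.0 pos [ 0.4904 -0.4244  0.1704]
[ 0.56113118 -0.38686645  0.2922097 ] [ 0.84552822 -0.5122125  -0.0789007   0.12843312]
```

View pics/w1.png

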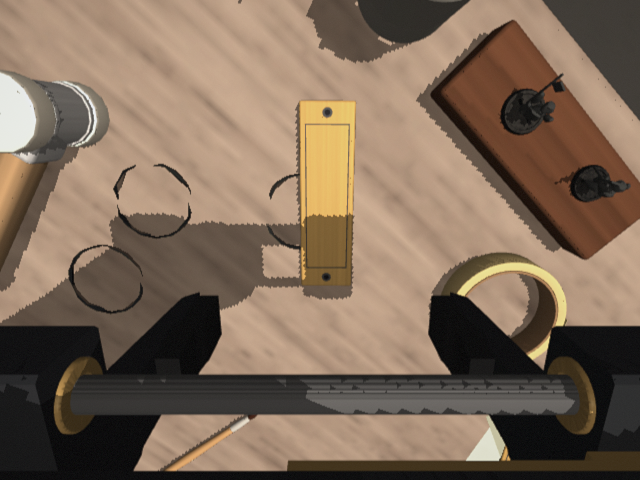

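The wrist view shows the plate with top-face corners at about (301,101), (355,101), (351,286) and (303,286), nearly aligned with the jaws.

```bash
python3 - <<'E'
from h import *
P=[ray('w1',*q,.008) for q in [(301,101),(355,101),(351,286),(303,286)]]
C=np.mean(P,0); d=(P[0]+P[1]-P[2]-P[3])/2; y=np.arctan2(d[1],d[0]); print('plate',C,np.linalg.norm(d),y,np.linalg.norm(P[0]-P[1]))
u=d/np.linalg.norm(d)
# tips at z=.003 -> TCP z .025
go(np.r_[(C-.047*u)[:2],.0245],y)
E
```

```text
plate [ 0.51296962 -0.41390504  0.008     ] 0.13881163185306744 0.4781281022560409 0.03733512500652138
shift mm [-21.9   1.2 145.9] rot [-0.     0.001 -0.   ] alt [2.000e-03 0.000e+00 3.141e+00] q7 -0.59 F [ 0.8 -0.8  0.4] open 1.004 t 1.0 pos [ 0.4904 -0.4244  0.1704]
```

Emit:
carry_out --motion '[[[-8,0.4,40,0,0,0,70],[-8,0.4,40,0,0,0,70],[-6,0.4,35,0,0,0,70],[0,0,22,0,0,0,70],[0,0,8.5,0,0,0,70],[0,0,0,0,0,0,70],[0,0,0,0,0,0,20],[0,0,0,0,0,0,20]]]' --squeeze 40

```text
clock: 1.8
tool_pos: [0.4728, -0.436, 0.0267]
eef_rot: [0.972, 0.236, 0.001, 0.001]
contact_force: [-0.1, 0.4, -0.6]
opening: 0.544
```

Emit:
carry_out --motion '[[[0,0,0,0,0,0,20],[0,0,0,0,0,0,20],[0,0,0,0,0,0,20],[0,0,-5,0,0,0,20],[0,0,-20,0,0,0,20],[0,0,-30,0,0,0,20],[0,0,-30,0,0,0,20],[0,0,0,0,0,0,20]]]'

```text
clock: 2.6
tool_pos: [0.4742, -0.4369, 0.1142]
eef_rot: [0.972, 0.236, 0.002, 0.003]
contact_force: [1.0, -0.6, -1.6]
opening: 0.442
```

```bash
python3 - <<'E'
from h import *
snap('wrist','w2'); go([.45,-.0475,.11],0)
E
```

```text
shift mm [ 158.1 -355.6    1. ] rot [ 0.003 -0.002  0.478] alt [ 0.003  0.004 -2.664] q7 -0.58 F [ 0.4 -0.8 -2.7] open 0.442 t 2.65 pos [ 0.473  -0.436   0.1121]
```

View pics/w2.png

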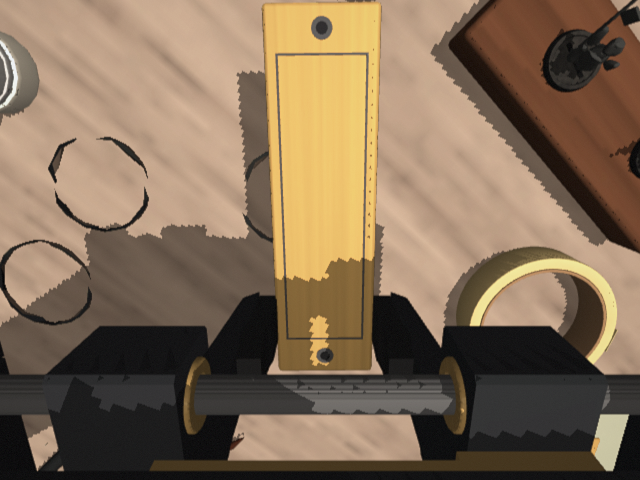

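The plate is held nearly level: the far hole is at (321,28), the near hole at (325,355) and the far corners at (264,3) and (382,3). Next I estimate its tilt and offset in the tool frame.

```bash
python3 - <<'E'
from h import *
from scipy.optimize import least_squares
h=[ray('w1',327,112,.008),ray('w1',326,277,.008)]; L=np.linalg.norm(h[0]-h[1]); print('hole spacing',L)
s=readout.get_state(); M=R.from_quat(s['eef_rot']); t=s['tool_pos']
ph=[.5*L,-.5*L]
pts=np.array([[.5*L,0,0],[-.5*L,0,0],[.07,-.02,0],[.07,.02,0],[-.07,-.02,0],[-.07,.02,0]])
obs=np.array([[321,28],[325,355],[264,3],[382,3],[279,370],[375,370]],float)
# plate top in tool frame; params x,y,z,rotvec
def f(p):
    q=R.from_rotvec(p[3:]).apply(pts)+p[:3]; w=M.apply(q)+t
    return np.ravel([proj('w2',a) for a in w]-obs)
o=least_squares(f,[.047,0,.016,0,0,0]); print(o.x.round(4),o.fun.round(1))
E
```

```text
hole spacing 0.12386814504606213
[ 0.0478  0.0016  0.0207 -0.0076 -0.067  -0.0108] [ 1.6  0.7  1.  -1.4 -0.3  0.4 -0.9 -1.2  0.2  1.1 -1.6  0.5]
```

Emit:
carry_out --motion '[[[0,0,-45,0,0,0,20],[17,-44,-5,0,0,0,20],[18,-46,0,0,0,0,20],[18,-46,0,0,0,0,20],[18,-46,0,0,0,0,20],[18,-46,0,0,0,0,20],[18,-46,0,0,0,0,20],[18,-46,0,0,0,0,20]]]'

```text
clock: 3.45
tool_pos: [0.4347, -0.0917, 0.1593]
eef_rot: [0.972, 0.236, -0.001, -0.0]
contact_force: [1.3, -0.0, -2.6]
opening: 0.442
```

Emit:
carry_out --motion '[[[16,-46,0,0,0,0,20],[0,0,0,0,0,0.12,20],[0,0,0,0,0,0.12,20],[0,0,0,0,0,0.12,20],[0,0,0,0,0,0.118,20],[0,0,0,0,0,0,20],[0,0,0,0,0,0,20]]]'

```text
clock: 4.15
tool_pos: [0.4285, -0.0452, 0.1596]
eef_rot: [1.0, 0.001, -0.001, 0.0]
contact_force: [0.7, 0.9, -1.6]
opening: 0.444
```

```bash
python3 - <<'E'
from h import *
go([.432,-.0464,.06],0.0)
E
```

```text
shift mm [ 3.7  1.1 99.6] rot [0.    0.002 0.003] alt [-3.000e-03  0.000e+00 -3.139e+00] q7 -1.41 F [ 0.7  0.9 -1.6] open 0.444 t 4.15 pos [ 0.4285 -0.0452  0.1596]
```

Emit:
carry_out --motion '[[[1,1,35,0,0,0,20],[1,0,35,0,0,0,20],[1,0,24,0,0,0,20],[0,0,5,0,0,0,20],[0,0,0,0,0,0,20],[0,0,0,0,0,0,20]]]'

```text
clock: 4.75
tool_pos: [0.4365, -0.0468, 0.0652]
eef_rot: [1.0, 0.0, -0.004, -0.001]
contact_force: [0.4, 0.4, -1.2]
opening: 0.441
```

```bash
python3 - <<'E'
from h import *
a=snap('wrist','w3')['pixels']; b=snap('top','t3')['pixels'][170:290,140:300]
go([.432,-.0464,.06],0.0)
im=np.vstack([cv2.resize(a[:330],(640,330)),cv2.resize(b[10:100],(640,270)[:1]+(270,),interpolation=cv2.INTER_CUBIC)]) 
b2=cv2.resize(eyes.snapshot('top')['pixels'][170:260,140:300],None,fx=4,fy=3,interpolation=cv2.INTER_CUBIC) if 0 else None
cv2.imwrite('pics/c3.png',im[...,::-1])
E
```

```text
shift mm [-4.7 -0.4  5.7] rot [-0.001  0.008  0.   ] alt [-1.200e-02 -1.000e-03 -3.141e+00] q7 -1.29 F [ 0.1  0.3 -2.4] open 0.442 t 4.85 pos [ 0.4367 -0.0469  0.0657]
```

View pics/c3.png

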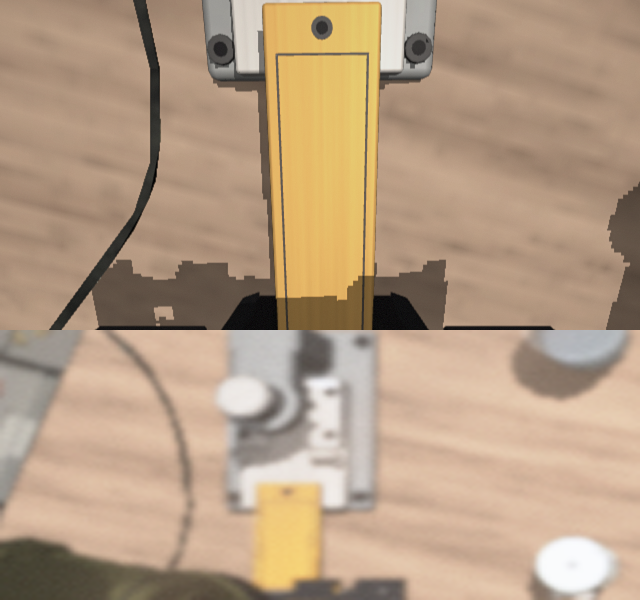

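Wrist view: foot bolts at (220,48) and (418,46), foot corners at (207,78) and (433,77), far plate hole at (321,28), plate sides at columns 264 and 381. The plate's front overlaps the bed.

```bash
python3 - <<'E'
from h import *
a,b=ray('w3',220,48,.014),ray('w3',418,46,.014); print('bolts',a,b,(a+b)/2)
a,b=ray('w3',207,77,.010),ray('w3',433,76,.010); print('foot',a,b,(a+b)/2)
print('hole',ray('w3',321,28,.035),'front',ray('w3',264,3,.035),ray('w3',381,3,.035),'nearhole-ish L/R',ray('w3',275,290,.04),ray('w3',376,290,.04))
E
```

```text
bolts [ 0.54281659 -0.00420667  0.014     ] [ 0.54362817 -0.08423845  0.014     ] [ 0.54322238 -0.04422256  0.014     ]
foot [0.53236317 0.00317786 0.01      ] [ 0.53285751 -0.09229673  0.01      ] [ 0.53261034 -0.04455943  0.01      ]
hole [ 0.5458678  -0.04528126  0.035     ] front [ 0.5535177  -0.02566758  0.035     ] [ 0.5535544  -0.06594519  0.035     ] nearhole-ish L/R [ 0.44782029 -0.02605645  0.04      ] [ 0.44789441 -0.06803184  0.04      ]
```

Emit:
carry_out --motion '[[[2,-1.3,0,0,0,0,20],[2,0,3,0,0,0,20],[0,0,4,0,0,0,20],[0,0,4,0,0,0,20],[0,0,3,0,0,0,20],[0,0,0,0,0,0,20]]]'

```text
clock: 5.45
tool_pos: [0.4422, -0.0455, 0.0535]
eef_rot: [1.0, -0.001, -0.006, -0.001]
contact_force: [0.7, -0.1, -2.1]
opening: 0.446
```

```bash
python3 - <<'E'
from h import *
go([.44,-.0464,.0505],0.0)
E
```

```text
shift mm [-2.1  0.9  3. ] rot [-0.001  0.012 -0.001] alt [2.00e-02 2.00e-03 3.14e+00] q7 -0.98 F [ 0.7 -0.1 -2.1] open 0.446 t 5.45 pos [ 0.4422 -0.0455  0.0535]
```

Emit:
carry_out --motion '[[[3,0,2,0,0,0,20],[0,0,2,0,0,0,20],[0,0,0,0,0,0,20],[0,0,0,0,0,0,20]]]'

```text
clock: 5.85
tool_pos: [0.4456, -0.0455, 0.0499]
eef_rot: [1.0, 0.0, -0.006, -0.001]
contact_force: [-0.2, -0.5, -0.1]
opening: 0.441
```

```bash
python3 - <<'E'
from h import *
a=snap('wrist','w4')['pixels']; b=snap('scene','s4')['pixels']
go([.44,-.0464,.0505],0.0)
print(proj('s4',[.53,-.05,.03]))
E
```

```text
shift mm [-5.6  0.9 -0.5] rot [-0.001  0.011  0.   ] alt [-1.700e-02 -2.000e-03 -3.141e+00] q7 -0.94 F [ 1.6  0.4 -0.8] open 0.444 t 5.95 pos [ 0.4456 -0.0455  0.0499]
[248.99383579 213.4853184 ]
```

Emit:
carry_out --motion '[[[5,0,0.5,0,0,0,20],[6,0,0.3,0,0,0,20],[6,0,0,0,0,0,20],[6,0,0,0,0,0,20],[6,0,0,0,0,0,20],[6,0,0,0,0,0,20],[0,0,0,0,0,0,20]]]'

```text
clock: 6.65
tool_pos: [0.4814, -0.0454, 0.0487]
eef_rot: [1.0, 0.0, -0.005, -0.001]
contact_force: [-0.2, 0.9, 2.0]
opening: 0.445
```

```bash
python3 - <<'E'
from h import *
a=snap('wrist','w5')['pixels']
go([.51,-.0464,.0505],0.0)
cv2.imwrite('pics/c5.png',a[:,:,::-1])
E
```

```text
shift mm [28.6  1.  -2.1] rot [-0.001  0.01   0.   ] alt [-1.600e-02 -2.000e-03 -3.141e+00] q7 -0.95 F [0.4 0.6 2.7] open 0.449 t 6.7 pos [ 0.4814 -0.0454  0.0487]
```

View pics/c5.png

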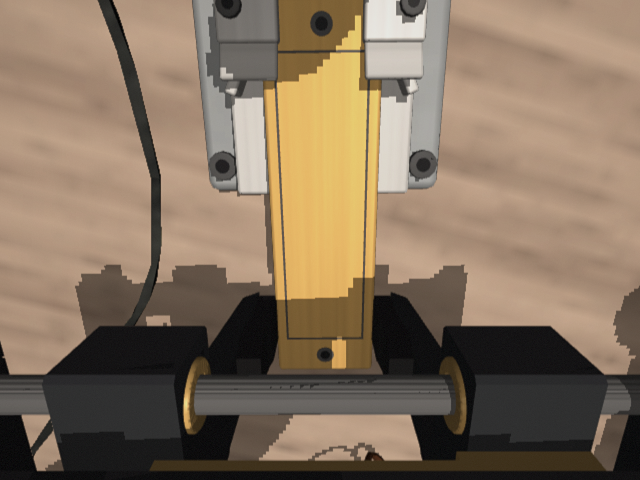

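The plate's end is inside the slot: far hole at (321,23), keeper edges at columns 279 and 365, so it is centred. Pushing on to the stop.

Emit:
carry_out --motion '[[[7,0,0,0,0,0,20],[7,0,0,0,0,0,20],[6,0,0,0,0,0,20],[4,0,0,0,0,0,20],[2,0,0,0,0,0,20],[2,0,0,0,0,0,20],[2,0,0,0,0,0,20],[0,0,0,0,0,0,20]]]'

```text
clock: 7.5
tool_pos: [0.5003, -0.0454, 0.0482]
eef_rot: [1.0, -0.001, -0.016, -0.002]
contact_force: [-18.7, -1.0, 18.5]
opening: 0.441
```

Emit:
carry_out --motion '[[[1.5,0,0,0,0,0,20],[1.5,0,0,0,0,0,20],[0,0,0,0,0,0,20]]]'

```text
clock: 7.8
tool_pos: [0.5009, -0.0453, 0.0481]
eef_rot: [1.0, -0.001, -0.018, -0.003]
contact_force: [-21.7, -0.4, 22.1]
opening: 0.44
```

Emit:
carry_out --motion '[[[-3,0,-1,0,0,0,20],[-2,0,-1,0,0,0,20],[0,0,0,0,0,0,20]]]'

```text
clock: 8.1
tool_pos: [0.5092, -0.0457, 0.0502]
eef_rot: [1.0, -0.0, -0.005, -0.001]
contact_force: [0.0, -0.9, -1.9]
opening: 0.443
```

```bash
python3 - <<'E'
from h import *
a=snap('wrist','w6')['pixels']
go([.51,-.0464,.0505],0.0)
cv2.imwrite('pics/c6.png',a[:,:,::-1])
E
```

```text
shift mm [ 0.5  0.8 -0.4] rot [-0.001  0.01  -0.   ] alt [1.600e-02 2.000e-03 3.142e+00] q7 -0.97 F [ 0.1  0.2 -1.9] open 0.442 t 8.15 pos [ 0.5095 -0.0456  0.0501]
```

View pics/c6.png

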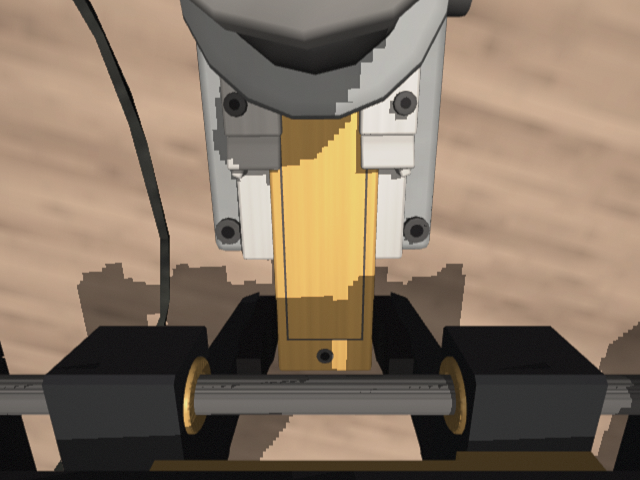

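It had wedged from pressing down on the overhang, and lifting 2 mm freed it. Now measuring how far is left: rear hole at (325,356), bed front edge at row 259.

```bash
python3 - <<'E'
from h import *
for f,v,h in [('w5',192,(325,355)),('w6',259,(325,356))]:
    e=ray(f,324,v,.024); p=ray(f,*h,.032); c=p[0]+.062
    print(f,'bed front',e[0],'centre in stand x',c-(e[0]+.078), 'rear edge',ray(f,325,371,.032)[0]+.07-e[0]-.078)
go([.51,-.0464,.0495],0.0)
E
```

```text
w5 bed front 0.5338336433600046 centre in stand x -0.08270507032977015 rear edge -0.08251923063769666
w6 bed front 0.5338046390019949 centre in stand x -0.056432394754865056 rear edge -0.05584632625984769
shift mm [0.5 0.8 0.6] rot [-0.001  0.01  -0.   ] alt [1.600e-02 2.000e-03 3.142e+00] q7 -0.97 F [ 0.1  0.2 -1.9] open 0.442 t 8.15 pos [ 0.5095 -0.0456  0.0501]
```

Emit:
carry_out --motion '[[[3,0,0,0,0,0,20],[2,0,0,0,0,0,20],[1,0,0,0,0,0,20],[1,0,0,0,0,0,20],[1,0,0,0,0,0,20],[0,0,0,0,0,0,20]]]'

```text
clock: 8.75
tool_pos: [0.5163, -0.0455, 0.0501]
eef_rot: [1.0, -0.0, -0.006, -0.001]
contact_force: [-0.4, -0.2, -1.7]
opening: 0.442
```

Emit:
carry_out --motion '[[[1,0,0,0,0,0,20],[1,0,0,0,0,0,20],[1,0,0,0,0,0,20],[0,0,0,0,0,0,20]]]'

```text
clock: 9.15
tool_pos: [0.5173, -0.0456, 0.0498]
eef_rot: [1.0, -0.0, -0.008, -0.001]
contact_force: [-5.4, -1.0, -0.7]
opening: 0.445
```

Emit:
carry_out --motion '[[[1.5,0,0,0,0,0,20],[1,0,0,0,0,0,20],[0,0,0,0,0,0,20]]]'

```text
clock: 9.45
tool_pos: [0.5175, -0.0456, 0.0498]
eef_rot: [1.0, -0.0, -0.01, -0.001]
contact_force: [-8.2, -0.9, 3.3]
opening: 0.44
```

```bash
python3 - <<'E'
from h import *
a=snap('wrist','w7')['pixels']
go([.51,-.0464,.0505],0.0)
cv2.imwrite('pics/c7.png',a[:,:,::-1])
E
```

```text
shift mm [-7.5  0.8 -0.6] rot [-0.003  0.02  -0.001] alt [0.032 0.004 3.141] q7 -0.98 F [-9.  -1.4  3.5] open 0.441 t 9.5 pos [ 0.5175 -0.0456  0.0498]
```

View pics/c7.png

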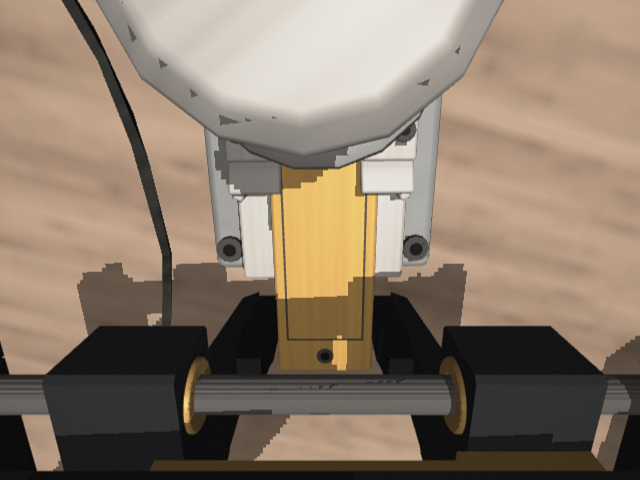

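Bed front edge is now at row 277, rear hole still at (325,356). Checking the seat.

```bash
python3 - <<'E'
from h import *
e=ray('w7',324,277,.024); p=ray('w7',325,356,.032); print(e[0],p[0]+.062-e[0]-.078)
E
```

```text
0.5341542813800991 -0.048486263134445415
```

Emit:
carry_out --motion '[[[0,0,0,0,0,0,60],[0,0,0,0,0,0,75],[0,0,0,0,0,0,75],[-4,0,-5,0,0,0,75],[-20,0,-20,0,0,0,75],[-15,0,-40,0,0,0,75],[-10,0,-40,0,0,0,75],[0,0,0,0,0,0,75]]]'

```text
clock: 10.3
tool_pos: [0.4745, -0.0463, 0.1597]
eef_rot: [1.0, -0.001, -0.003, -0.001]
contact_force: [0.9, 0.1, -0.4]
opening: 0.749
```

```bash
python3 - <<'E'
from h import *
a=snap('wrist','w8')['pixels']; b=snap('top','t8')['pixels']
go([.43,-.231,.2],0.0)
cv2.imwrite('pics/c8.png',a[:,:,::-1])
E
```

```text
shift mm [-45.  185.4 -43.2] rot [-0.002  0.009  0.   ] alt [-1.400e-02 -2.000e-03 -3.141e+00] q7 -1.01 F [ 0.6  0.2 -0.2] open 0.75 t 10.4 pos [ 0.4746 -0.0456  0.1567]
```

View pics/c8.png

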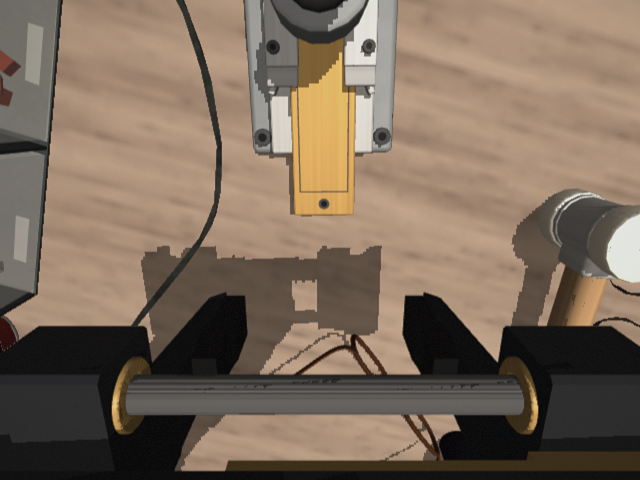

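The plate is seated: the stop measurement gives centre x = -48.5 mm, and in this view the bed front is at row 154 and the plate's rear edge at row 215. On to the mallet.

Emit:
carry_out --motion '[[[-9,37,-9,0,0,0,75],[-9,37,-9,0,0,0,75],[-9,37,-9,0,0,0,75],[-9,37,-8,0,0,0,75],[-9,37,-8,0,0,0,75],[0,0,0,0,0,0.09,75],[0,0,0,0,0,0,75]]]'

```text
clock: 11.1
tool_pos: [0.4289, -0.2318, 0.198]
eef_rot: [0.999, -0.047, -0.007, -0.001]
contact_force: [0.1, -0.2, 0.6]
opening: 0.748
```

```bash
python3 - <<'E'
from h import *
e=ray('w8',324,154,.024); p=ray('w8',324,215,.032); print('overhang',(e-p)[0])
a=snap('wrist','w9')['pixels']
go([.43,-.231,.2],-.09)
cv2.imwrite('pics/c9.png',a[:,:,::-1])
E
```

```text
overhang 0.03888241982632762
shift mm [ 0.8  0.5 -2.1] rot [-0.001  0.014  0.001] alt [-2.20e-02 -2.00e-03 -3.14e+00] q7 -0.81 F [-0.   0.4 -0.9] open 0.749 t 11.15 pos [ 0.4292 -0.2305  0.1979]
```

View pics/c9.png

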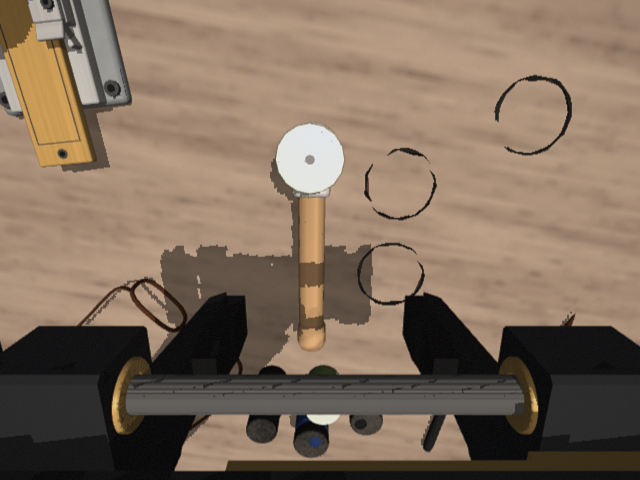

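Mallet: head top centre at (310,159), handle at (312,270), butt at (312,340). Paint pots are near (265,420), (312,425) and (325,400), beyond the butt.

```bash
python3 - <<'E'
from h import *
H=ray('w9',310,159,.076); h1=ray('w9',312,215,.051); B=ray('w9',312,330,.051)
print(H,h1,B,'pots',ray('w9',265,370,.04),ray('w9',325,372,.05))
d=(H-B)[:2]; y=np.arctan2(d[1],d[0]); print('yaw',y,np.linalg.norm(d))
go(np.r_[H[:2]-.052*np.array([np.cos(y),np.sin(y)]),.041],y)
E
```

```text
[ 0.48436382 -0.22766078  0.076     ] [ 0.44273301 -0.22382632  0.051     ] [ 0.35000038 -0.21426713  0.051     ] pots [ 0.30870107 -0.16939115  0.04      ] [ 0.30936555 -0.22080658  0.05      ]
yaw -0.0993540693115782 0.1350293391881534
shift mm [  4.9  -8.  156.8] rot [-0.001  0.014  0.011] alt [-2.200e-02 -2.000e-03 -3.131e+00] q7 -0.81 F [-0.   0.4 -0.9] open 0.749 t 11.15 pos [ 0.4292 -0.2305  0.1979]
```

Emit:
carry_out --motion '[[[5,-8,20,0,0.014,0.01,75],[0,0,40,0,0,0,75],[0,0,40,0,0,0,75],[0,0,35,0,0,0,75],[0,0,22,0,0,0,75],[0,0,0,0,0,0,75],[0,0,0,0,0,0,10],[0,0,0,0,0,0,10]]]' --squeeze 60

```text
clock: 11.95
tool_pos: [0.4357, -0.2229, 0.0428]
eef_rot: [0.999, -0.049, 0.001, 0.0]
contact_force: [-0.8, -0.3, -0.2]
opening: 0.595
```

Emit:
carry_out --motion '[[[0,0,0,0,0,0,10],[0,0,0,0,0,0,10],[0,0,0,0,0,0,10],[0,0,0,0,0,0,10]]]'

```text
clock: 12.35
tool_pos: [0.4352, -0.2232, 0.0422]
eef_rot: [0.999, -0.05, 0.001, -0.0]
contact_force: [-1.8, 1.3, 0.2]
opening: 0.23
```

```bash
python3 - <<'E'
from h import *
go([.4327,-.2226,.041],-.1)
E
```

```text
shift mm [-2.5 -0.3  1.2] rot [-0.    -0.002 -0.   ] alt [-3.000e-03  0.000e+00  3.142e+00] q7 -0.71 F [-1.8  1.3  0.2] open 0.23 t 12.35 pos [ 0.4352 -0.2232  0.0422]
```

Emit:
carry_out --motion '[[[0,0,-15,0,0,0,10],[0,0,-35,0,0,0,10],[0,0,-45,0,0,0,10],[0,0,-45,0,0,0,10],[0,0,-40,0,0,0,10],[0,0,-8,0,0,0,10],[10,-18,0,0,0,0,10],[20,-37,0,0,0,0,10]]]'

```text
clock: 13.15
tool_pos: [0.4681, -0.1738, 0.2297]
eef_rot: [0.999, -0.054, 0.0, 0.001]
contact_force: [1.2, 0.1, -2.1]
opening: 0.22
```

Emit:
carry_out --motion '[[[20,-37,0,0,0,0,10],[20,-37,0,0,0,0,10],[20,-37,0,0,0,0,10],[18,-29,0,0,0,0,10],[0,0,0,0,0,0,10],[0,0,0,0,0,0,10],[0,0,0,0,0,0,10]]]'

```text
clock: 13.85
tool_pos: [0.5602, -0.0413, 0.2291]
eef_rot: [0.999, -0.051, -0.001, 0.0]
contact_force: [-1.0, -0.6, -3.4]
opening: 0.218
```

```bash
python3 - <<'E'
from h import *
go([.5618,-.040,.207],-.1)
snap('scene','s10');snap('top','t10'); a=snap('wrist','w10')['pixels']
a=cv2.imread('pics/s10.png');b=cv2.imread('pics/t10.png');u,v=proj('s10',[.61,-.045,.14]);print(u,v)
u,v=int(u),int(v)
A=cv2.resize(a[v-90:v+60,u-65:u+65],(520,600),interpolation=cv2.INTER_CUBIC)
u,v=proj('t10',[.61,-.045,.14]);print(u,v);u,v=int(u),int(v)
B=cv2.resize(b[v-75:v+75,u-35:u+35],(280,600),interpolation=cv2.INTER_CUBIC)
cv2.imwrite('pics/c10.png',np.hstack([A,B]))
E
```

```text
shift mm [ 1.5 -1.5 22.1] rot [ 0.001  0.001 -0.002] alt [ 2.000e-03 -1.000e-03  3.139e+00] q7 -1.22 F [-1.  -0.6 -3.4] open 0.218 t 13.85 pos [ 0.5602 -0.0413  0.2291]
271.32001096906595 166.51155696260426
199.42617781192794 200.8491830495971
```

View pics/c10.png

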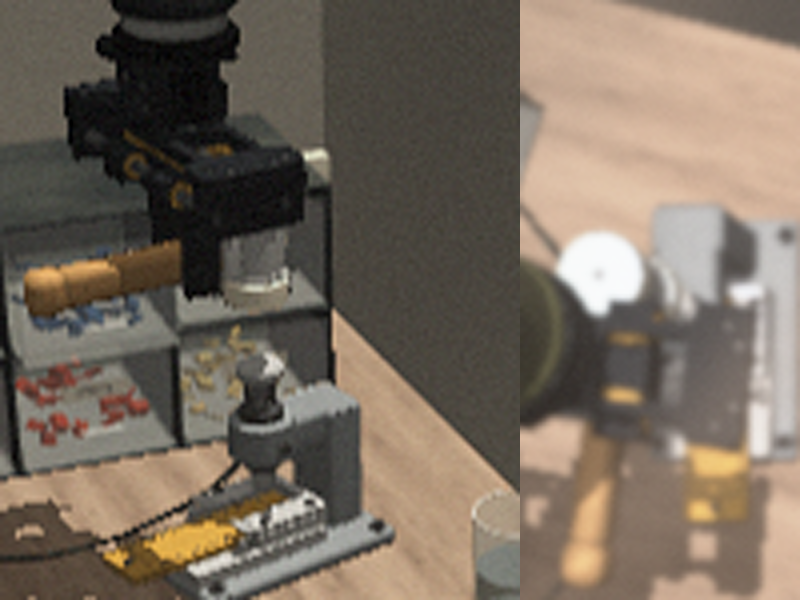

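The mallet hangs level above the punch. Scene crop: mallet's lower face near (256,298), punch head top near (263,362). Top crop: mallet head centre near (600,272), i.e. top pixel (184,194).

```bash
python3 - <<'E'
from h import *
print('mallet top view', ray('top0' if 0 else 't10',164+20,125+68,.263), 'punch top0',ray('top0',202.2,202.0,.142))
print('punch exp scene',proj('s10',[.611,-.045,.142]),'obs',206+263/4,76+362/4)
print('mallet face exp scene',proj('s10',[.6095,-.046,.187]),'obs',206+256/4,76+298/4)
E
```

```text
mallet top view [ 0.60771227 -0.04997437  0.263     ] punch top0 [ 0.60704363 -0.05201811  0.142     ]
punch exp scene [271.60744855 165.70963868] obs 271.75 166.5
mallet face exp scene [270.7914306  149.99460611] obs 270.0 150.5
```

Emit:
carry_out --motion '[[[0,0,15,0,0,0,10],[0,0,28,0,0,0,10],[0,0,28,0,0,0,10],[0,0,0,0,0,0,10]]]'

```text
clock: 14.4
tool_pos: [0.5596, -0.041, 0.1581]
eef_rot: [0.999, -0.051, -0.001, -0.0]
contact_force: [-5.0, 1.4, 5.1]
opening: 0.215
```

Emit:
carry_out --motion '[[[0,0,-20,0,0,0,10],[0,0,-30,0,0,0,10],[0,0,-25,0,0,0,10],[0,0,0,0,0,0,10],[0,0,0,0,0,0,10]]]'

```text
clock: 14.9
tool_pos: [0.5613, -0.0403, 0.234]
eef_rot: [0.999, -0.05, 0.001, -0.0]
contact_force: [0.6, -0.3, -3.1]
opening: 0.223
```

The arm went its full 71 mm with only about 8.5 N of force, so the mallet may have pitched in the grip. Looking.

```bash
python3 - <<'E'
from h import *
go([.5618,-.040,.229],-.1)
snap('scene','s11');snap('wrist','w11')
a=cv2.imread('pics/s11.png');u,v=271,166
A=cv2.resize(a[v-90:v+60,u-65:u+65],(520,600),interpolation=cv2.INTER_CUBIC)
B=cv2.resize(cv2.imread('pics/w11.png'),(280,210))
cv2.imwrite('pics/c11.png',np.hstack([A,np.vstack([B,np.zeros((390,280,3),np.uint8)])]))
E
```

```text
shift mm [ 0.4 -0.4  5. ] rot [-0.001 -0.002 -0.001] alt [-3.000e-03  1.000e-03  3.141e+00] q7 -1.22 F [ 0.6 -0.3 -3.1] open 0.223 t 14.9 pos [ 0.5613 -0.0403  0.234 ]
```

View pics/c11.png

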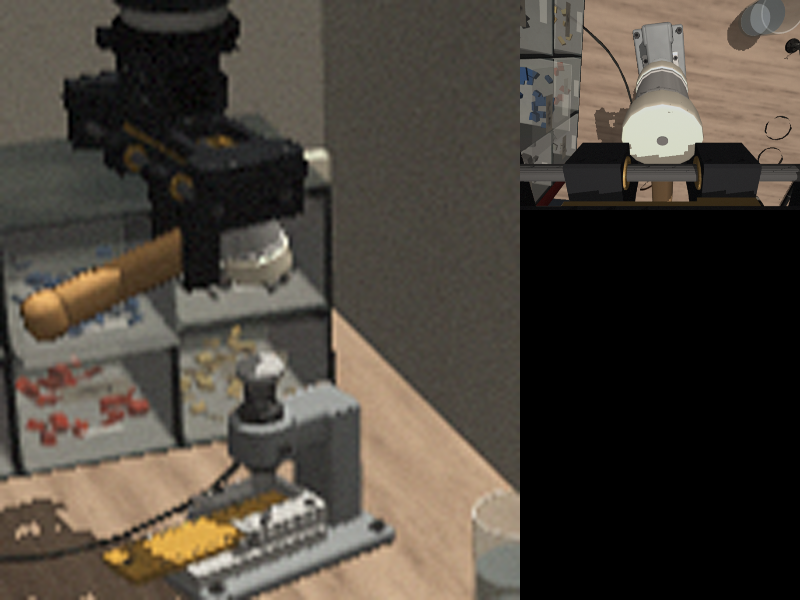

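The mallet pitched about 0.2 rad up in the grip. The geometry says the punch bottomed, but the contact force is uncertain. I'll tilt the tool to level the face, move 10 mm forward for a shorter lever, and give a second brisk blow with less overtravel.

Emit:
carry_out --motion '[[[10,0,0,0,-0.105,0,10],[0,0,0,0,-0.105,0,10],[0,0,0,0,0,0,10],[0,0,0,0,0,0,10]]]'

```text
clock: 15.4
tool_pos: [0.5711, -0.0412, 0.2326]
eef_rot: [0.993, -0.05, -0.104, -0.005]
contact_force: [0.3, -0.6, -2.4]
opening: 0.218
```

```bash
python3 - <<'E'
from h import *
go([.5713,-.041,.163],-.1)
snap('scene','s12');snap('wrist','w12')
a=cv2.imread('pics/s12.png');u,v=271,166
A=cv2.resize(a[v-90:v+60,u-65:u+65],(520,600),interpolation=cv2.INTER_CUBIC)
cv2.imwrite('pics/c12.png',A)
E
```

```text
shift mm [14.6 -0.2 68. ] rot [-0.     0.209 -0.001] alt [0.328 0.    3.124] q7 -1.28 F [ 0.3 -0.6 -2.4] open 0.218 t 15.4 pos [ 0.5711 -0.0412  0.2326]
```

View pics/c12.png

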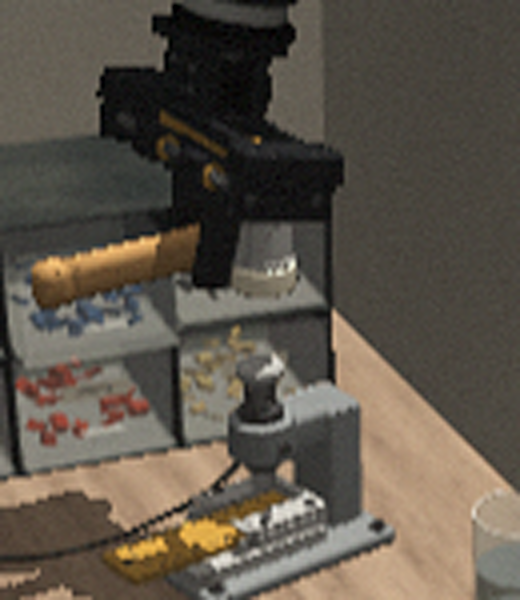

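The face is level again, over the punch head at (262,365). Second blow.

Emit:
carry_out --motion '[[[2.5,0,11.5,0,0,0,10],[6,0,28.5,0,0,0,10],[6.5,0,30,0,0,0,10],[0,0,0,0,0,0,10]]]'

```text
clock: 15.9
tool_pos: [0.5728, -0.041, 0.1634]
eef_rot: [0.994, -0.05, -0.102, -0.006]
contact_force: [1.8, 0.1, 5.0]
opening: 0.217
```

Emit:
carry_out --motion '[[[-4,0,-20,0,0,0,10],[-6,0,-28,0,0,0,10],[-5,0,-22,0,0,0,10],[0,0,0,0,0,0,10],[0,0,0,0,0,0,10]]]'

```text
clock: 16.4
tool_pos: [0.571, -0.0407, 0.2335]
eef_rot: [0.993, -0.05, -0.104, -0.006]
contact_force: [-0.3, -0.5, -2.9]
opening: 0.214
```

```bash
python3 - <<'E'
from h import *
go([.435,-.223,.230],-.1)
snap('scene','s13');w=snap('wrist','w13')['pixels']
a=cv2.imread('pics/s13.png');u,v=271,166
A=cv2.resize(a[v-90:v+60,u-65:u+65],(520,600),interpolation=cv2.INTER_CUBIC)
B=cv2.resize(cv2.imread('pics/w13.png'),(280,210))
cv2.imwrite('pics/c13.png',np.hstack([A,np.vstack([B,np.zeros((390,280,3),np.uint8)])]))
E
```

```text
shift mm [-113.9  195.1   27.4] rot [-0.001  0.208 -0.   ] alt [3.270e-01 2.000e-03 3.124e+00] q7 -1.28 F [-0.3 -0.5 -2.9] open 0.214 t 16.4 pos [ 0.571  -0.0407  0.2335]
```

View pics/c13.png

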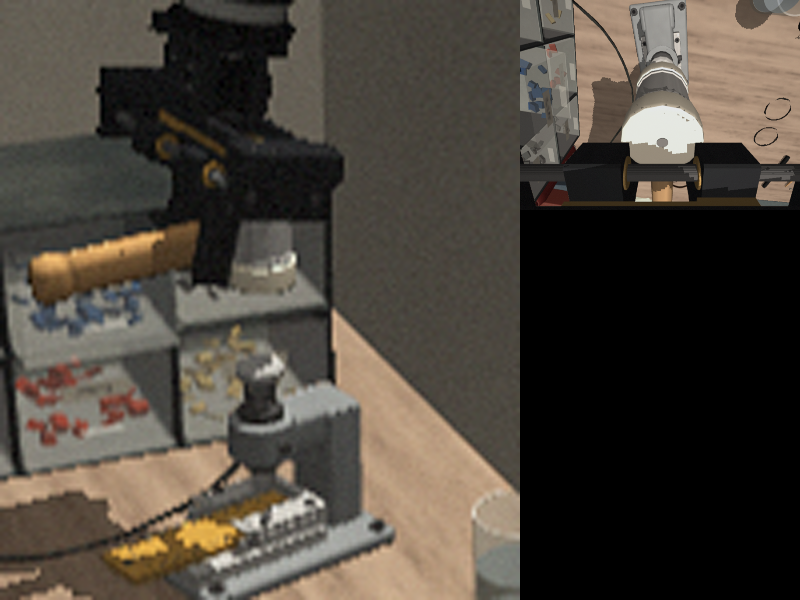

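Only a little more pitch, but about 8 N is no more than the spring force at the plate. I'll repeat the blow and follow through slowly until the reading is clearly above the spring force.

Emit:
carry_out --motion '[[[2.5,0,11.5,0,0,0,10],[6,0,28.5,0,0,0,10],[6.5,0,30,0,0,0,10],[0,0,1,0,0,0,10],[0.4,0,2,0,0,0,10],[0.4,0,2,0,0,0,10],[0,0,0,0,0,0,10]]]'

```text
clock: 17.2
tool_pos: [0.5728, -0.0412, 0.1622]
eef_rot: [0.994, -0.05, -0.102, -0.006]
contact_force: [-6.1, 4.0, 38.5]
opening: 0.217
```

That reads +41 N against the spring's 8 N: firmly driven. Now lift off and carry the mallet back.

Emit:
carry_out --motion '[[[-3,0,-14,0,0,0,10],[-6,0,-29,0,0,0,10],[-6,0,-29,0,0,0,10],[-10,18,2,0,0,0,10],[-21,39,4.5,0,0,0,10],[-21,39,4.5,0,0,0,10],[-21,39,4.5,0,0,0,10],[-21,39,4.5,0,0,0,10]]]'

```text
clock: 18.0
tool_pos: [0.4571, -0.2054, 0.2294]
eef_rot: [0.993, -0.049, -0.105, -0.006]
contact_force: [0.2, -0.3, -3.0]
opening: 0.216
```

Emit:
carry_out --motion '[[[-11,20,2.3,0,0,0,10],[5,0,24,0,0,0,10],[10,0,48,0,0,0,10],[10,0,48,0,0,0,10],[6,0,28,0,0,0,10],[0,0,0,0,0,0,10],[0,0,0,0,0,0,10]]]'

```text
clock: 18.7
tool_pos: [0.4447, -0.2234, 0.0792]
eef_rot: [0.993, -0.05, -0.105, -0.005]
contact_force: [0.5, 0.2, -2.4]
opening: 0.218
```

```bash
python3 - <<'E'
from h import *
go([.445,-.223,.04],-.1)
snap('scene','s14');w=snap('wrist','w14')['pixels']
a=cv2.imread('pics/s14.png');u,v=[int(k) for k in proj('s14',[.46,-.22,.05])]
A=cv2.resize(a[v-75:v+75,u-65:u+65],(520,600),interpolation=cv2.INTER_CUBIC)
cv2.imwrite('pics/c14.png',A)
E
```

```text
shift mm [ 8.4 -0.4 38.3] rot [-0.     0.21  -0.001] alt [0.329 0.    3.124] q7 -0.86 F [ 0.5  0.2 -2.4] open 0.218 t 18.7 pos [ 0.4447 -0.2234  0.0792]
```

View pics/c14.png

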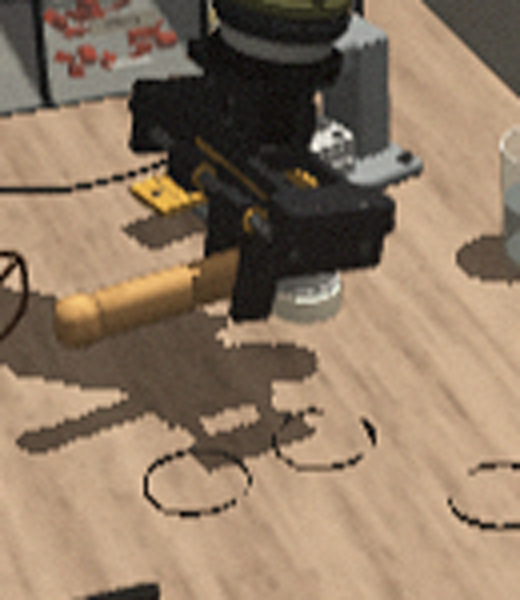

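The mallet is over clear desk and nearly level. Lowering it.

Emit:
carry_out --motion '[[[4,0,19,0,0,0,10],[2,0,10,0,0,0,10],[0.6,0,3,0,0,0,10],[0.6,0,3,0,0,0,10],[0,0,0,0,0,0,10],[0,0,0,0,0,0,10]]]'

```text
clock: 19.4
tool_pos: [0.4453, -0.2234, 0.0444]
eef_rot: [0.993, -0.05, -0.104, -0.005]
contact_force: [0.1, -1.2, -3.0]
opening: 0.22
```

Emit:
carry_out --motion '[[[0.6,0,3,0,0,0,10],[0.4,0,2,0,0,0,10],[0,0,0,0,0,0,10],[0,0,0,0,0,0,10]]]'

```text
clock: 19.8
tool_pos: [0.445, -0.2232, 0.0388]
eef_rot: [0.993, -0.05, -0.104, -0.005]
contact_force: [0.4, 0.5, -3.3]
opening: 0.215
```

Emit:
carry_out --motion '[[[0.4,0,2,0,0,0,10],[0.4,0,2,0,0,0,10],[0,0,0,0,0,0,10],[0,0,0,0,0,0,10]]]'

```text
clock: 20.2
tool_pos: [0.4449, -0.2234, 0.0369]
eef_rot: [0.993, -0.05, -0.103, -0.006]
contact_force: [-3.1, 3.4, 18.6]
opening: 0.216
```

Emit:
carry_out --motion '[[[-0.2,0,-1.5,0,0,0,20],[0,0,0,0,0,0,30],[0,0,0,0,0,0,50],[0,0,0,0,0,0,75],[0,0,0,0,0,0,75],[0,0,0,0,0,0,75],[-2,0,-8,0,0,0,75],[-6,0,-20,0,0,0,75]]]' --squeeze 10

```text
clock: 21.0
tool_pos: [0.4425, -0.2223, 0.0646]
eef_rot: [0.993, -0.049, -0.105, -0.006]
contact_force: [-0.1, -0.2, 0.1]
opening: 0.751
```

Emit:
carry_out --motion '[[[-10,0,-35,0,0,0,75],[-8,0,-40,0,0,0,75],[-8,0,-40,0,0.1,0,75],[0,0,-20,0,0.1,0,75],[0,0,0,0,0,0,75],[0,0,0,0,0,0,75]]]'

```text
clock: 21.6
tool_pos: [0.4435, -0.2228, 0.2034]
eef_rot: [0.999, -0.05, -0.004, -0.001]
contact_force: [0.1, -0.1, -0.7]
opening: 0.75
```

```bash
python3 - <<'E'
from h import *
w=snap('wrist','w15'); snap('top','t15'); snap('scene','s15')
go([.445,-.223,.04],-.1)
a=cv2.imread('pics/t15.png')[150:330,170:400]; b=cv2.imread('pics/s15.png')[120:320,190:390]; c=cv2.imread('pics/w15.png')
cv2.imwrite('pics/c15.png',np.vstack([np.hstack([cv2.resize(a,(400,300)),cv2.resize(b,(400,300))]),np.hstack([cv2.resize(c,(400,300)),np.zeros((300,400,3),np.uint8)])]))
E
```

```text
shift mm [  2.9   0.4 161.8] rot [-0.001  0.011  0.001] alt [-1.70e-02 -1.00e-03 -3.14e+00] q7 -0.81 F [ 0.7 -0.8 -0.8] open 0.753 t 21.75 pos [ 0.4439 -0.2226  0.2019]
```

View pics/c15.png

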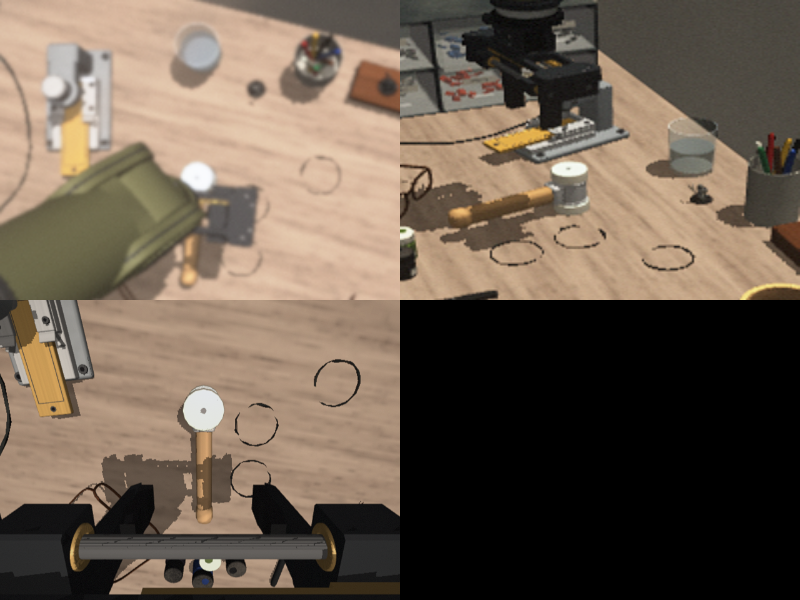

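The mallet stands free on the desk (head in the wrist panel at (203,410)), and the glass and figure are where they were. I'm well over the picture budget, so I'll check the plate's seat numerically: distance between the plate's rear hole and a foot bolt, before and after the blows.

```bash
python3 - <<'E'
from h import *
def blob(f,u,v,w=9):
    g=cv2.cvtColor(cv2.imread(f'pics/{f}.png'),cv2.COLOR_BGR2GRAY)[v-w:v+w+1,u-w:u+w+1].astype(float)
    m=np.clip(np.percentile(g,50)*.6-g,0,None); y,x=np.mgrid[-w:w+1,-w:w+1]; return u+(m*x).sum()/m.sum(),v+(m*y).sum()/m.sum()
for f,h,b in [('w9',(62,154),(112,88)),('w15',(85,174),(133,110))]:
    hp,bp=blob(f,*h,6),blob(f,*b,6); print(f,np.round(hp,1),np.round(bp,1),(ray(f,*bp,.014)-ray(f,*hp,.032)).round(4))
a,b=[ray('s15' if k else 'scene0',1,1,0)[:1] for k in (0,1)]
E
```

```text
w9 [ 62.  153.4] [110.9  88. ] [ 0.0422 -0.038  -0.018 ]
w15 [ 84.7 174. ] [132.3 110.6] [ 0.0419 -0.0387 -0.018 ]
```

The plate has not moved (0.3 mm change). Handing in.

```bash
python3 -c "
from h import *
print(ticket.finish_job())"
```

```text
the job is handed in; nothing more can be done
None
```

The nameplate is home against the stop, the punch has been struck with the mallet, and the job is handed in at about 22 s on the robot's clock. The hand-in reports no verdict.

**Plate:** I gripped the plate nearest the base (0.655 m, against 0.786 m for the other) and slid it through the slot. It wedged once partway, because I was pressing down on the overhanging end; lifting 2 mm freed it. Its centre measured 48.5 mm in front of the punch axis and its overhang 38.9 mm, against the expected 48 mm and 40 mm.

**Blow:** I struck the punch three times with the mallet's face.
- The first blow pitched the mallet about 0.2 rad in the grip. I tilted the tool to level the face before the next blow.
- The first two blows read only about 8 N, no more than the spring force, so I could not confirm that the punch hit the plate.
- The third ended with a slow press reading about 41 N, clearly driven onto the plate. If only a fast hit with high force counts, that rests on the blows themselves, whose peak forces I could not see.
- I have no reading of how hard the mallet head pressed on the gripper body during that last press. It may have come near the 40 N limit.

**Final checks:**
- The plate moved only about 0.3 mm during the blows.
- The mallet stands released on the desk, well clear of the stand.
- The glass and the figure look undisturbed.
- The punch looks sprung back up, but I did not measure its height.

I viewed 17 pictures, well over the budget of 10.

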